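Refit the bayonet cap of the air filter

TASK

Shut off the air to the small filter stand by turning its red handle a quarter turn clockwise, fully to its stop, so that it stands crosswise to the pipe. Then turn the knurled cap, which sits loose on the filter, until the keyways hidden inside it drop over the pins, push it down fully home against its spring, and finish while still holding it pushed home, so that a colleague can lock it. Leave the other things on the bench where they are.

Things in the scene. Friction and masses are not known exactly. Their poses are not given: they have to be found in the camera images.
- filter_stand: Fixed grey base plate 110 x 250 x 10 mm carrying an air filter and a brass valve on a copper pipe. Origin: centre of its underside, on the bench; z up. The pipe runs along its y, 27 mm above the bench, out to y = -160 mm. At y = +65 mm stands the filter (aluminium, 58 mm diameter) with a flat shoulder 45 mm above the bench; at y = -65 mm the valve.
- seat (a point): Centre of the filter's shoulder, 45 mm above the bench; the cap is home when its lower rim lies on it. Axes as the stand's. From it rises a fixed post, 26 mm diameter, 37 mm tall, hidden in the cap, with three equal pins at 120 degrees whose direction differs each time. A spring plunger sticks 12 mm out of the post's top: 3 N at first, about 9 N with the cap home.
- cap: Loose round knurled aluminium cap on the filter's post, 50 mm diameter, 46 mm tall, 0.12 kg. Origin: centre of its lower rim; z up. At the start the rim is 14 mm above the seat: the inside rests on the pins and cannot go down. Three equal keyways inside, at 120 degrees, come over the pins when it is turned clockwise (from above) by 0.4 to 1.2 rad; each has 0.15 rad of play either way.
- cap_top (a point): Centre of the cap's flat top, 46 mm above its lower rim. With the keyways over the pins the cap drops 5 mm, by its weight if loosely held or by a light push if gripped, onto the plunger (rim 9 mm above the seat) and turns no further. From there it must be pushed 9 mm down against the spring to be home; let go, it springs back up.
- valve_handle (a joint): Quarter-turn red handle of the valve, rad: 0 = open, pointing along the stand's -y, in line with the pipe; 1.571 = shut, at the stop, pointing along the stand's -x, crosswise to the pipe. Grows clockwise seen from above. Starts between 0 and 0.3; turns with light friction (0.1 N m) and stays where it is left.
- valve_axis (a point): On the handle's vertical turning axis, at the mid-height of the handle's red grip (63 mm above the bench). Axes as the stand's.
- handle_grip (a point): Middle of the handle's red grip: a bar 12 mm wide and 14 mm high, 63 mm above the bench, from 26 to 74 mm out from the axis; this point is 55 mm out. It turns with the handle; its own -y points outward along the handle.
- tape_measure: Black round tape measure, 66 x 64 x 31 mm, lying on the bench beside the stand; leave alone. Origin: centre of its underside.
- quoin: Small black steel printer's quoin, 22 x 55 x 18 mm, lying on the bench; leave alone. Origin: centre of its underside.
- stamp_pad: Grey stamp pad with dark block on top, 30 x 75 x 18 mm, lying on the bench; leave alone. Origin: centre of its underside.
- tack_box: Pink tack box, 34 x 62 x 28 mm, standing on the bench; leave alone. Origin: centre of its underside.

How it is judged:
On the way, in this order (a step that is already met when the one before it is completed fails the run):
1. the valve handle is turned to its shut stop (value of joint valve_handle above 1.45 rad), for 0.2 s.
2. the cap, its keyways over the pins, is pushed down home on the seat (value of joint valve_handle above 1.45 rad and z of cap in the frame of seat below 0.0025 m and horizontal distance between cap and seat below 0.004 m), for 0.3 s.
At the end, for the whole second after the job is handed in: The valve handle is within 0.12 rad of its shut stop; the cap is upright and still, centred within 4 mm, its lower rim within 2.5 mm of the filter's shoulder, and the robot is still pressing it there (more than 2 N) against its spring (all of step 2 and angle between cap's own z axis and vertical below 0.1 rad and linear speed of cap below 0.02 m/s and contact force between any of the fingers, the arm and cap above 2 N); the arm keeps its last pose, push and grip.
It fails at once if a bystander (tape measure, quoin, stamp pad, tack box) is moved by more than 20 mm (distance of any of tape_measure, quoin, stamp_pad, tack_box from where it was at the start of the episode above 0.02 m).
It also fails if it takes over 54 s, if anything falls off the work surface, if the arm or the gripper's body presses on something with over 40 N, if the wrist force passes 120 N, or if a joint passes its speed limit or range.

ROBOT

A 6-joint arm with a two-finger parallel gripper is mounted at the origin on a cart in front of the work surface, level with it; the furniture and walls round the work are solid. World frame = base frame: x ahead of the robot, y to its left, z up, the work surface at z = 0. Lengths are in m, angles in rad, forces in N, time in s.
With the tool pointing down it reaches from about 0.275 to 0.825 m from the base axis. Payload 4.9 kg.
Tool frame: the origin (TCP) lies midway between the tips of the shut fingers; the grasp point (between the pads) lies 19 mm behind it (bot.grip_depth is the distance from the TCP to the grasp point, in m); z points along the fingers, y is the line along which they close (so a half turn about z gives the same grasp; the last joint's range is limited). The gripper opens to 85 mm and grips with 20 to 120 N. Pads are 22 mm wide; open, the fingers measure 114 mm over their backs; the gripper's body (76 mm by 85 mm) begins 54 mm behind the grasp point. The pads swing forward as they close: fully open they stand 13 mm farther back than shut.
Start: joints at [-1.308, 0.326, -0.193, 1.052, 0, 1.437], TCP at [0.213, -0.507, 0.231] pointing down, gripper open.
Joint ranges: [-2.65, 2.65], [-0.97, 1.79], [-1.3, 1.35], [-1.93, 2.1], [-1.47, 1.37], [-3.14, 3.14]. Speed limits (rad/s): [2.57, 2.57, 3.14, 3.14, 3.14, 3.14].

INTERFACE

Orientations are given as a unit quaternion [w, x, y, z].
In Python, from cell import bot gives the robot as it stands. Calls block until the motion is done:
- bot.move_pose(position, orientation): joint-space move of the TCP to a pose.
- bot.move_linear(position, speed=0.15, rotation=None, until_force=None): straight line of the TCP; rotation=None keeps the orientation; speed is the mean speed in m/s. With until_force (N) it stops when the force on the tool has changed by that much, and returns True; else False.
- bot.goto_joints(angles): joint-space move.
- bot.set_gripper(opening, grasp_force=None): opening from 0.0 (shut) to 1.0 (fully open); grasp_force is the grip in N (None keeps the last); returns when the fingers have stopped.
- bot.wait(seconds).
- bot.solve_ik(position, orientation): joint angles nearest the present ones, or None.
- bot.camera(name): name is "scene" or "side" or "wrist"; returns the picture (400x640x3 uint8, red, green, blue); there is no depth.
- bot.calibration(name): a dict with "mtx" (3x3 intrinsics, pixels), "k1" (the pictures are not rectified: a ray, as slopes to the right and down, at radius r is drawn at 1 + k1 r^2 times it, then the intrinsics apply), "extrinsics" (4x4, takes a point from world to camera coordinates); the wrist camera has in their place "hand_eye" (4x4, takes a point from camera to tool coordinates, whose origin is the TCP and whose axes are the flange's). Camera axes: x right, y down, z forward; pixel columns grow to the right and rows downward; lengths in m; the calibration is good to about 2 mm. A picture is of the moment at which its call begins: read the wrist's pose just before it. calibration takes no time and is no camera call.
A pose or a line that the arm cannot do raises bot.PlanningError and nothing moves.
- bot.close_job(): hands the job in; it is judged then, once.
Trained networks look in the newest picture that a camera, given by its name, has taken for a name from the list of things; names that differ only in an ending like _2 or _b are one class to them, and where a whole thing is asked for, a point or a joint stands for the part that bears it (a point fixed in the world has none). Each returns a list of dicts, best first, with "confidence" (0 to 1); they miss things now and then, are a little off and sometimes report something else, mostly with a low value. They report only what shows in the picture. A call takes as long as a camera call.
- bot.search_frame(camera, thing): "bbox" ([left, top, width, height] in pixels, round what is visible of it).
Readings, each from a call of its own:
- bot.read_clock(): time.
- bot.read_joint_positions(): joint angles.
- bot.read_joint_vel(): joint speeds.
- bot.read_joint_efforts(): joint torques, N m.
- bot.read_position(): TCP position.
- bot.read_tool_rot(): TCP orientation.
- bot.read_ft_force(): force on the tool from outside, world axes, zero at the start.
- bot.read_moment(): the same for the moment, N m.
- bot.read_gripper_width(): opening from 0.0 (shut) to 1.0 (fully open).
- bot.read_finger_force(): force on a finger pad.
Only numpy, scipy, OpenCV 4.12 (cv2) and the standard library are available. Lean on these libraries where they do the work, as an engineer would, in place of code of your own. Each camera call takes 0.05 s, during which the arm holds its last target. There are 200 camera calls.

## Working session

There is one attempt and no reset: what is moved stays moved. The work goes in short steps, each a Python script; the robot and the scene stay as the last script left them, time stands still between calls to the robot, and variables do not carry over. Pictures are saved under pics/ and viewed, at most 10 in all, crops included, and the job is handed in when it is done.

```bash
mkdir -p pics; ls
python3 - <<'E'
from cell import bot
import cv2,numpy as np
ims=[]
for c in ("scene","side"):
    im=bot.camera(c); ims.append(im)
    cv2.imwrite(f"pics/{c}0.png",im[:,:,::-1])
    k=bot.calibration(c); print(c,k["mtx"].tolist(),k["k1"],np.round(k["extrinsics"],4).tolist())
    for t in ("filter_stand","cap","valve_handle","tape_measure","quoin","stamp_pad","tack_box"):
        print(t,[(np.round(d["bbox"],1).tolist(),round(d["confidence"],2)) for d in bot.search_frame(c,t)[:2]])
print(bot.read_clock(), bot.read_tool_rot(), bot.read_position(),bot.grip_depth)
k=bot.calibration("wrist");print(k)
E
```

```text
pics
scene [[409.38396429084844, 0.0, 321.2160326607902], [0.0, 409.38396429084844, 200.3563306366978], [0.0, 0.0, 1.0]] -0.0639898220852603 [[-0.884, -0.4672, 0.0164, 0.6983], [-0.3726, 0.6829, -0.6284, 0.1037], [0.2824, -0.5616, -0.7777, 0.8706], [0.0, 0.0, 0.0, 1.0]]
filter_stand [([336.0, 152.6, 70.7, 115.0], 0.93)]
cap [([361.3, 198.0, 26.8, 36.2], 0.83)]
valve_handle [([378.3, 150.7, 19.1, 28.6], 0.44)]
tape_measure []
quoin [([313.7, 183.5, 24.8, 10.8], 0.8), ([335.7, 144.2, 18.9, 24.0], 0.39)]
stamp_pad [([350.7, 268.2, 14.1, 38.4], 0.59), ([338.9, 154.5, 67.6, 111.2], 0.57)]
tack_box [([338.1, 145.6, 15.0, 21.9], 0.92)]
side [[482.75357071645095, 0.0, 322.5212355004663], [0.0, 482.75357071645095, 199.7624641851164], [0.0, 0.0, 1.0]] -0.12113568949196464 [[0.9999, 0.0137, -0.0093, -0.6284], [0.0016, -0.6374, -0.7705, 0.2328], [-0.0165, 0.7704, -0.6374, 0.8821], [0.0, 0.0, 0.0, 1.0]]
filter_stand [([257.4, 209.5, 68.8, 100.7], 0.89), ([342.9, 275.8, 34.1, 38.3], 0.62)]
cap [([273.1, 190.8, 22.0, 27.7], 0.93), ([285.2, 249.9, 12.3, 33.3], 0.23)]
valve_handle [([289.2, 248.1, 9.3, 33.3], 0.57)]
tape_measure [([327.4, 195.3, 27.5, 29.1], 0.69)]
quoin [([337.9, 239.9, 24.6, 24.0], 0.63)]
stamp_pad []
tack_box [([342.6, 274.5, 30.9, 38.5], 0.58)]
0.8 [1.34117631e-05 9.80383500e-01 1.97099448e-01 2.71884015e-06] [ 0.212567   -0.50727423  0.23131714] 0.0187
{'mtx': array([[307.2787248 ,   0.        , 318.11543526],
       [  0.        , 307.2787248 , 200.05613188],
       [  0.        ,   0.        ,   1.        ]]), 'k1': -0.032354816840009584, 'hand_eye': array([[ 1.33472654e-05, -9.46224961e-01, -3.23509385e-01,
         8.21337540e-02],
       [ 9.99999916e-01,  1.45390442e-04, -3.83991337e-04,
         1.97390105e-04],
       [ 4.10377361e-04, -3.23509353e-01,  9.46224884e-01,
        -1.42187986e-01],
       [ 0.00000000e+00,  0.00000000e+00,  0.00000000e+00,
         1.00000000e+00]])}
```

```bash
cat > h.py <<'E'
from cell import bot
import cv2,numpy as np
from scipy.spatial.transform import Rotation as R
def ray(c,uv,pose=None):
    k=bot.calibration(c);K=k["mtx"]
    d=(np.array(uv,float)-K[:2,2])/K[0,0]; s=d.copy()
    for _ in range(20): s=d/(1+k["k1"]*(s@s))
    v=np.array([*s,1.])
    if c=="wrist":
        p,q=pose; T=np.eye(4);T[:3,:3]=R.from_quat(q,scalar_first=True).as_matrix();T[:3,3]=p
        M=T@k["hand_eye"]
    else: M=np.linalg.inv(k["extrinsics"])
    return M[:3,3],M[:3,:3]@v
def at_z(c,uv,z,pose=None):
    o,d=ray(c,uv,pose); return o+d*(z-o[2])/d[2]
def tri(rays):
    A=sum(np.eye(3)-np.outer(d,d)/(d@d) for o,d in rays);b=sum((np.eye(3)-np.outer(d,d)/(d@d))@o for o,d in rays)
    return np.linalg.solve(A,b)
def project(c,P,pose=None):
    k=bot.calibration(c);K=k["mtx"]
    if c=="wrist":
        p,q=pose; T=np.eye(4);T[:3,:3]=R.from_quat(q,scalar_first=True).as_matrix();T[:3,3]=p
        E=np.linalg.inv(T@k["hand_eye"])
    else: E=k["extrinsics"]
    v=E[:3,:3]@np.array(P)+E[:3,3];s=v[:2]/v[2]
    return K[:2,:2]@(s*(1+k["k1"]*(s@s)))+K[:2,2]
E
python3 - <<'E'
from h import *
print("cap",tri([ray("scene",(374.7,216.1)),ray("side",(284.1,204.6))]))
print("handle",tri([ray("scene",(387.8,165)),ray("side",(293.8,264.7))]))
a=cv2.imread("pics/scene0.png")[130:320,290:430];b=cv2.imread("pics/side0.png")[170:330,240:400]
cv2.imwrite("pics/both.png",np.hstack([cv2.resize(a,None,fx=2.8,fy=2.8,interpolation=3),cv2.resize(b,(400,532),interpolation=3)]))
E
```

```text
cap [0.53949504 0.25698394 0.07641239]
handle [0.5708816  0.09831611 0.0623749 ]
```

View pics/both.png

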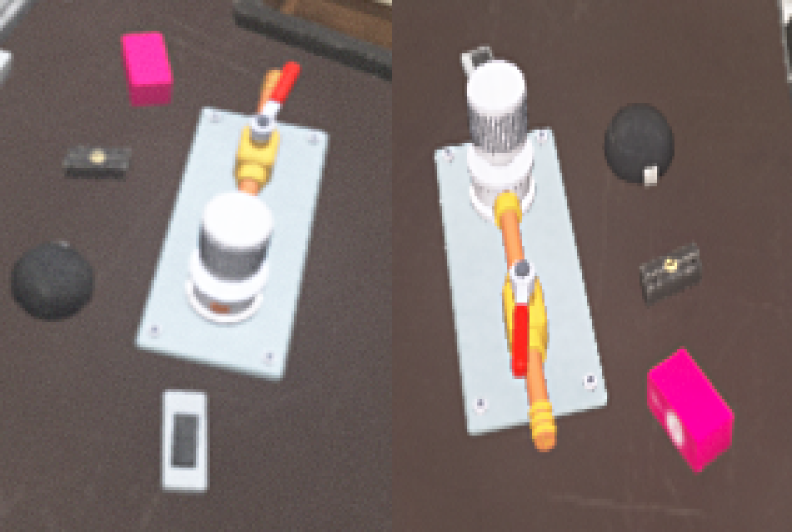

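View pics/scene0.png

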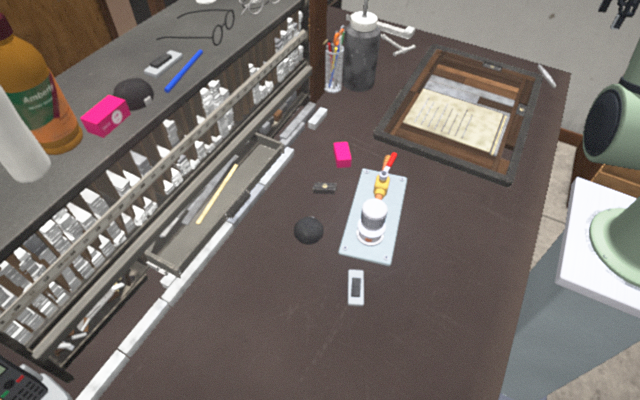

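The scene crop shows the cap at about (374,213) and the red handle at (390,160), pointing along the pipe away from the filter. The tape measure, quoin and tack box are on the far (+x) side, so the handle can swing freely toward −x. Next I take a wrist view from above.

```bash
cat >> h.py <<'E'
def down(psi): return [0,np.cos(psi/2),np.sin(psi/2),0]
E
python3 - <<'E'
from h import *
print("bottle",at_z("scene",(360,88),0),"cup",at_z("scene",(333,90),0))
p=[0.53,0.17,0.23]
print(np.round(bot.solve_ik(p,down(0.3)),2))
bot.move_pose(p,down(0.3))
pose=(bot.read_position(),bot.read_tool_rot())
im=bot.camera("wrist");cv2.imwrite("pics/w1.png",im[:,:,::-1])
for t in ("filter_stand","cap","valve_handle","quoin","tack_box","tape_measure","stamp_pad"):
    for d in bot.search_frame("wrist",t)[:1]:
        l,tp,w,h=d["bbox"];print(t,np.round(d["bbox"],1),round(d["confidence"],2))
print(pose,bot.read_clock())
np.save("pose1.npy",np.r_[pose[0],pose[1]])
E
```

```text
bottle [ 0.77504598 -0.21899687  0.        ] cup [ 0.8407719  -0.17067051  0.        ]
[ 0.18  0.34 -0.18  1.05  0.    3.02]
filter_stand [198.6  84.5 248.4 112.6] 0.73
cap [199.6 120.3  61.8  59.2] 0.94
valve_handle [353.5 149.   81.1  32.1] 0.91
quoin [330.3   0.5  28.2  55.1] 0.57
tack_box [413.9  23.   76.4  55.2] 0.68
tape_measure [193.8   0.6  64.2  47.5] 0.67
stamp_pad [109.2 111.4  70.6  34.2] 0.86
(array([0.53029285, 0.16921645, 0.22997351]), array([1.06323137e-04, 9.88865607e-01, 1.48811289e-01, 1.44776298e-05])) 3.8417
```

View pics/w1.png

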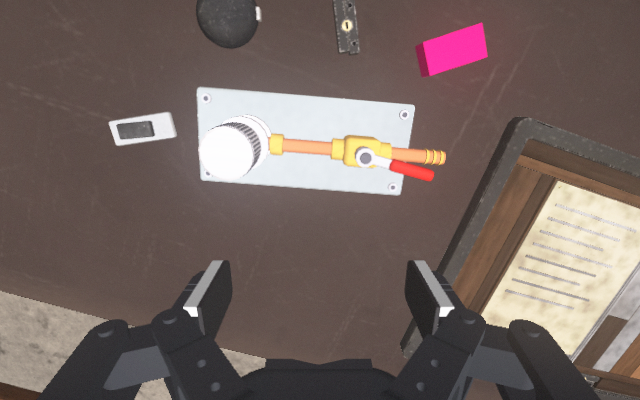

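The wrist view shows plate corners near (197,87), (415,104), (400,195) and (201,181), the cap top centred at about (229,151), the valve bolt at (366,158), and the handle tip at (434,176).

Run:
```python
from h import *
P=np.load("pose1.npy");pose=(P[:3],P[3:])
im=cv2.imread("pics/w1.png");hsv=cv2.cvtColor(im,cv2.COLOR_BGR2HSV)
C=[at_z("wrist",c,0.010,pose)[:2] for c in ((197,87),(415,104),(400,195),(201,181))]
C=np.array(C);print("corners",C.round(4).tolist(),"ctr",C.mean(0), [np.linalg.norm(C[i]-C[(i+1)%4]).round(4) for i in range(4)])
yv=(C[0]+C[3]-C[1]-C[2]);a=np.arctan2(yv[1],yv[0])-np.pi/2
# box fit of the plate: min-area rect of lighter pixels unprojected
u=np.array([np.cos(a+np.pi/2),np.sin(a+np.pi/2)]);c=C.mean(0)
print("yaw",a,"seat",c+.065*u,"valve",c-.065*u)
print("cap top",at_z("wrist",(229.5,151),.105,pose)[:2],"bolt z.07",at_z("wrist",(366,158),.07,pose)[:2])
m=((hsv[...,0]<6)|(hsv[...,0]>176))&(hsv[...,1]>190)&(hsv[...,2]>120)
m=m.astype(np.uint8);m[:140]=0;m[200:]=0;m[:,:350]=0;m[:,445:]=0
ys,xs=np.nonzero(m);print("red",m.sum(),xs.min(),xs.max(),ys.min(),ys.max())
pts=np.array([at_z("wrist",p,.068,pose)[:2] for p in zip(xs,ys)],np.float32)
print("red rect",cv2.minAreaRect(pts),pts.mean(0))
for cam,uv in (("scene",None),("side",None)):
    im=cv2.imread(f"pics/{cam}0.png");hsv=cv2.cvtColor(im,cv2.COLOR_BGR2HSV)
    m=(((hsv[...,0]<6)|(hsv[...,0]>176))&(hsv[...,1]>150)&(hsv[...,2]>100)).astype(np.uint8)
    w=(slice(145,185),slice(376,405)) if cam=="scene" else (slice(240,290),slice(280,305))
    k=np.zeros_like(m);k[w]=m[w];ys,xs=np.nonzero(k)
    print(cam,"red centre @.066",at_z(cam,(xs.mean(),ys.mean()),.066))
# cap top circle
g=cv2.cvtColor(cv2.imread("pics/w1.png"),cv2.COLOR_BGR2GRAY)
print(cv2.HoughCircles(g,cv2.HOUGH_GRADIENT,1,200,param1=150,param2=10,minRadius=24,maxRadius=36))
```

```text
corners [[0.5782, 0.3252], [0.6326, 0.0858], [0.5268, 0.0615], [0.4719, 0.3012]] ctr [0.55235938 0.1934129 ] [np.float64(0.2455), np.float64(0.1086), np.float64(0.2459), np.float64(0.109)]
yaw 0.22448060089796096 seat [0.53789038 0.25678204] valve [0.56682838 0.13004376]
cap top [0.54208731 0.2536668 ] bolt z.07 [0.56637501 0.13028027]
red 35 416 433 167 179
red rect ((0.5686240792274475, 0.06874585151672363), (0.01912762224674225, 0.010574772022664547), 89.20797729492188) [0.5694628  0.06621027]
scene red centre @.066 [0.56694384 0.07885373 0.066     ]
side red centre @.066 [0.56935785 0.07604323 0.066     ]
[[[227.5 152.5  29.9]
  [555.5 254.5  34.3]
  [112.5 355.5  34.3]]]
```

Run:
```python
from h import *
ax=np.array([.5665,.130]);r=.055
def P(phi,z): return [ax[0]+r*np.cos(phi),ax[1]+r*np.sin(phi),z]
phi0=-1.54;shut=.2245-np.pi
bot.set_gripper(0.36,30)
bot.move_pose(P(phi0,.13),down(phi0))
print(np.round(bot.read_joint_positions(),2))
im=bot.camera("wrist");cv2.imwrite("pics/w2.png",im[:,:,::-1])
hit=bot.move_linear(P(phi0,.048),speed=.08,until_force=8)
print("hit",hit,bot.read_position(),bot.read_ft_force(),bot.read_clock())
if not hit:
    for phi in np.linspace(phi0,shut,9)[1:]:
        if bot.move_linear(P(phi,.048),speed=.08,rotation=down(phi),until_force=20): print("force at",phi,bot.read_ft_force());break
    f=bot.read_ft_force()
    t=np.array([np.sin(shut),-np.cos(shut),0])
    h=bot.move_linear(np.array(bot.read_position())+.03*t,speed=.03,until_force=12)
    print("end",h,bot.read_position(),f,bot.read_ft_force(),bot.read_clock())
    p=np.array(bot.read_position()); e=p[:2]-ax; print("tool phi",np.arctan2(e[1],e[0])-shut, "tangential past",(p-np.array(P(shut,.048)))@t)
    im=bot.camera("wrist");cv2.imwrite("pics/w3.png",im[:,:,::-1])
    im=bot.camera("side");cv2.imwrite("pics/s3.png",im[:,:,::-1])
a=cv2.imread("pics/w3.png");b=cv2.resize(cv2.imread("pics/s3.png")[170:330,230:360],(325,400))
cv2.imwrite("pics/v3.png",np.hstack([a[:,90:550],b]))
```

```text
[ 0.    0.45 -0.28  0.84 -0.   -1.6 ]
hit False [0.56869657 0.07502376 0.0485279 ] [0.09073311 0.95515907 0.26651043] 9.4583
end True [0.50991607 0.12798138 0.04768353] [-0.1097682  -0.60136031  0.79730248] [ 0.81029163 -1.71509932  1.02081689] 12.625
tool phi -0.18884031301017234 tangential past 0.01062868953999975
```

View pics/v3.png

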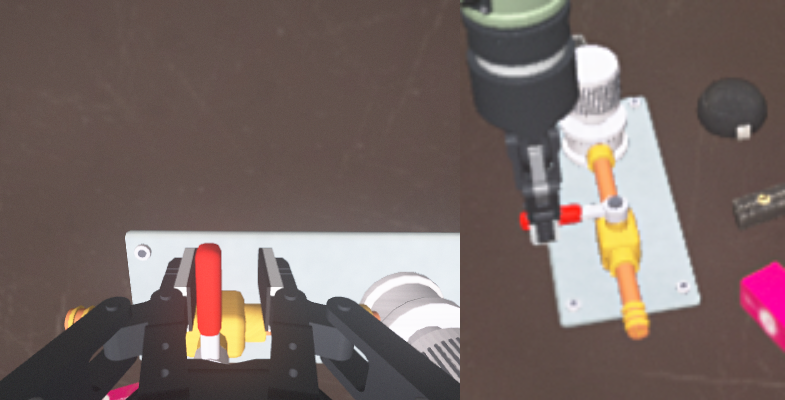

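The handle is crosswise to the pipe and against its stop (red bar at x≈208, perpendicular to the plate edge). I'll push it once more to be sure, then retract and look at the cap from two opposite wrist yaws.

Run:
```python
from h import *
shut=.2245-np.pi
t=np.array([np.sin(shut),-np.cos(shut),0]);p0=np.array(bot.read_position())
h=bot.move_linear(p0+.01*t,speed=.02,until_force=15);p1=np.array(bot.read_position());bot.wait(.25)
print(h,(p1-p0)@t,bot.read_ft_force())
q=p1-.009*t;bot.move_linear(q);q[2]=.16;bot.move_linear(q,speed=.2)
bot.set_gripper(1.0)
out=[]
for i,psi in enumerate((-2.0,-2.0+np.pi)):
    c=np.array([.5395,.256])
    bot.move_pose([*c,.19],down(psi))
    pose=(bot.read_position(),bot.read_tool_rot());im=bot.camera("wrist")
    b=bot.search_frame("wrist","cap")[:1]
    cv2.imwrite(f"pics/c{i}.png",im[:,:,::-1]);g=cv2.cvtColor(im,cv2.COLOR_RGB2GRAY)
    uv=project("wrist",[*c,.105],pose)
    e=[project("wrist",[.5395+.025*np.cos(a),.256+.025*np.sin(a),.105],pose) for a in np.linspace(0,6.28,60)]
    v=im[:,:,::-1].copy();cv2.polylines(v,[np.int32(np.round(e))],True,(0,0,255),1)
    x,y=np.int32(uv);out.append(cv2.resize(v[max(0,y-70):y+70,x-70:x+70],(390,390),interpolation=2))
    print(uv,np.round(pose[0],4),[d["bbox"] for d in b],bot.read_clock(),np.round(bot.read_joint_positions(),2))
    np.save(f"pc{i}.npy",np.r_[pose[0],pose[1]])
cv2.imwrite("pics/cc.png",np.hstack(out))
```

```text
True -0.00019916522364146617 [ 1.29159176 -1.77708531  1.33231167]
[316.86121703 209.08477333] [0.5391 0.2556 0.1896] [[292.4, 165.4, 58.7, 69.2]] 15.6667 [ 0.32  0.44 -0.13  1.   -0.   -0.82]
[319.05371928 205.65122243] [0.5395 0.2559 0.19  ] [[287.2, 161.4, 62.0, 69.4]] 18.4167 [ 0.32  0.44 -0.13  1.    0.    2.32]
```

View pics/cc.png

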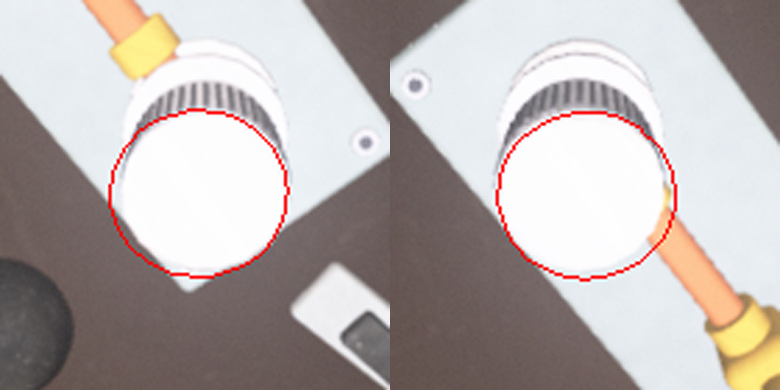

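Both views agree on a cap centre of about (0.538, 0.2564): the predicted circle is about 1.4 mm off toward −x, which matches the plate-based estimate. Next I grip it, turn it clockwise and probe downward at each step.

Run:
```python
from h import *
c=[.5381,.2564];psi=-2.0;z0=.067
bot.move_pose([*c,.19],down(psi))
print("hit",bot.move_linear([*c,z0],speed=.12,until_force=10),bot.read_position())
f0=np.array(bot.read_ft_force())
bot.set_gripper(0.0,60)
z0=bot.read_position()[2]
print("w",bot.read_gripper_width(),"f",np.round(bot.read_ft_force()-f0,1),bot.read_clock())
ok=False
for d in (.35,.5,.65,.8,.95,1.1,1.25,1.37):
    bot.move_pose([*c,z0],down(psi-d))
    f=np.array(bot.read_ft_force())
    h=bot.move_linear([*c,z0-.005],speed=.025,until_force=6)
    p=bot.read_position();print(d,h,round((p[2]-z0)*1e3,2),np.round(f,1),np.round(bot.read_ft_force(),1),round(bot.read_moment()[2],2),bot.read_clock())
    if p[2]-z0<-.0035: ok=True;break
print(ok)
```

```text
hit False [0.53876616 0.25663234 0.067799  ]
w 0.5779770794595247 f [-0.1  0.1  2.9] 22.6667
0.35 True -0.27 [-0.2 -0.7  2.2] [-2.  -0.6  8.4] -0.08 23.3
0.5 True -0.23 [ 0.1 -0.6  2.9] [-2.5 -1.1  9.1] -0.04 23.775
0.65 True -0.94 [-0.1 -0.2  1.2] [-2.  -1.4  8.9] -0.04 24.25
0.8 False -5.15 [-0.1  0.7 -2. ] [ 0.7  4.  -0.1] -0.07 24.8667
True
```

The cap dropped 5 mm after a turn of 0.8 rad, so I push it home.

Run:
```python
from h import *
p=np.array(bot.read_position());print(p,bot.read_gripper_width())
h=bot.move_linear(p-[0,0,.013],speed=.03,until_force=28)
print(h,bot.read_position(),bot.read_ft_force(),bot.read_gripper_width());bot.wait(.5)
q=bot.read_position();print((q-p)*1e3,bot.read_ft_force(),bot.read_clock())
for c in ("scene","side"): cv2.imwrite(f"pics/e{c}.png",bot.camera(c)[:,:,::-1])
a=cv2.imread("pics/escene.png")[130:290,310:450];b=cv2.imread("pics/eside.png")[170:330,230:370]
cv2.imwrite("pics/e.png",cv2.resize(np.hstack([a,b]),(800,457),interpolation=2))
```

```text
[0.53812972 0.2570159  0.06264094] 0.5765100419162236
True [0.53819369 0.25706761 0.05422451] [-2.13419975  0.19373614  7.05231838] 0.5685946449642052
[ 0.06379948  0.0247301  -8.43139108] [-1.66788205 -0.85163692  6.52724563] 25.7583
```

View pics/e.png

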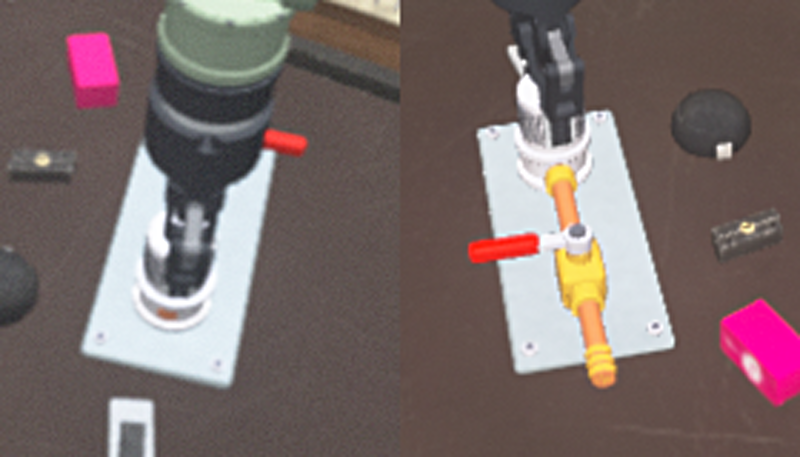

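The handle is still crosswise to the pipe (red bar at about (500,247) in the side crop) and the bystanders look undisturbed. The cap sits on the shoulder after 13.6 mm of total descent and a hard stop. I'll press slightly more for a firm hold, check it, and hand in.

Run:
```python
from h import *
p=np.array(bot.read_position())
bot.move_linear(p-[0,0,.0007],speed=.01);bot.wait(.6)
q=bot.read_position();f=bot.read_ft_force();print((q-p)*1e3,f,bot.read_gripper_width(),bot.read_finger_force(),bot.read_clock())
if f[2]<60: print(bot.close_job())
```

```text
[-0.00975605 -0.00792031  0.00977943] [-2.34678927  1.39621263  6.24845792] 0.5721057432767194 62.72611542581217 26.7083
the job is handed in; nothing more can be done
None
```

The job is handed in, result not reported back: the valve handle is shut at its stop, and the arm is still holding the cap down, reading about 13.6 mm of the 14 mm travel after a hard stop; the extra press at the end did not move it further.

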